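# Switch on the bag sealer with its isolator key

## Task

Switch on the blue bag sealer: take the loose red key from the rubber mat, put it into the key switch on the sealer's sloping panel, push it fully in against its spring and turn it clockwise to the ON stop. Leave the key trapped in the switch at ON and let go; leave the yellow key, the jar, the tin and the label roll where they are.

Things in the scene. Friction and masses are not known exactly. Their poses are not given: they have to be found in the camera images.
- red_key: Loose isolator key, 112 mm long, 75 g, red bow, lying flat on the mat, tip pointing roughly away from the robot. Origin: middle of the bow's underside as it lies; x along the shaft to the tip, y across the bow and lugs (their wide direction), z up as it lies. Shaft axis 10 mm above the underside; tip at x = +86 mm. Both faces are alike: a half turn about the shaft makes no difference.
- red_key_bow (a point): Middle of the red key's bow (grip), on the shaft axis, 86 mm behind the tip; axes as red_key. Bow 52 mm long (x -26 to +26), 42 mm wide, 20 mm thick, with a 12 mm hole in its last 20 mm. A dark collar, 30 mm wide, 18 mm thick, 4 mm long, sits on the 12 mm steel shaft with its tip-side face 39.5 mm from the tip.
- red_key_tip (a point): End of the red key's nose, on the shaft axis; axes as red_key. Round pilot nose 10 mm in diameter, coned to 5 mm over the last 7 mm. Two flat steel lugs, 28 mm over both and 6 mm thick, lie 20 to 32 mm behind the tip, with a narrower lead (24 x 3.8 mm) from 17 to 20 mm.
- key_switch: Key switch fixed in the sealer's panel, which slopes 35 degrees from level, facing up and to the robot: steel plate 56 x 56 x 5 mm in a 62 mm black bezel standing 12 mm off the panel. Origin: keyhole centre on the plate's outer face; z out of the panel, x up the slope, y left along the panel. Keyhole: slot 31 mm along y, 9 mm wide, with a 15 mm square in its middle.
- switch_home (a point): On the switch's axis, 39.5 mm below the plate's face: where the tip is when the key is home, its collar on the plate. The nose meets a spring plunger 30 mm below the face (3 N there, 9 N at home). The lugs clear the plate and can turn only with the tip 37 mm deep or more. Turned, they stay trapped under the plate, tip 37 mm deep. Let go unturned, it stays, tip about 30 mm deep, leaning 0.1 to 0.2 rad.
- switch_rotor (a joint): Angle of the switch's slotted brass rotor under the plate, rad: 0 = OFF (slot along the switch's y), 1.309 (75 degrees) = the ON stop. Grows clockwise as seen from outside the panel. About 0.1 N m of friction, no return spring. The slot has up to 0.2 rad of play about the lugs, so the key must turn a little farther than the rotor.
- sealer: Blue steel bench bag sealer, fixed, 240 wide, 270 deep, 140 high, 225 over its jaw. Origin on the table 20 mm in front of the middle of its front wall; x to its back, y to its left, z up. The panel rises from 45 mm to 140 mm height; a black heat dial, 21 mm high, and two lamps, 8 mm high, stand on the panel on the other side from the switch.
- key_mat: Black rubber mat on the table, fixed, 190 (x) x 270 (y) x 3 mm thick, on which both keys lie. Origin: centre of its underside.
- yellow_key: Key of another machine, same shape and size as the red one but with a yellow bow, also lying on the mat; leave it alone. Origin and axes as the red key.
- jar: Amber jar, 80 mm diameter, 125 mm high, standing behind the mat. Origin: centre of its underside.
- tin: Metal tin with a paper label, 76 mm diameter, 100 mm high, standing behind the mat. Origin: centre of its underside.
- label_roll: Roll of paper labels lying flat, 90 mm diameter, 50 mm high, behind the mat. Origin: centre of its underside.
Not all that is in view belongs to the job. Several things look just like the red_key: the one meant starts farthest from the robot's base.

How it is judged:
By the outcome, as a careful person would: the job done as asked, in the order asked, and still so for the second after the job is handed in, with the robot touching nothing.
It also fails if it takes over 72 s, if anything falls off the work surface, if the arm or the gripper's body presses on something with over 40 N, if the wrist force passes 120 N, or if a joint passes its speed limit or range.

## Robot

A 7-joint arm with a two-finger parallel gripper is mounted at the origin on the work surface. World frame = base frame: x ahead of the robot, y to its left, z up, the work surface at z = 0. Lengths are in m, angles in degrees, forces in N, time in s.
With the tool pointing down it reaches from about 0.425 to 0.875 m from the base axis. Payload 4.7 kg.
Tool frame: the origin (TCP) lies at the very end of the fingers, on their centre line; the grasp point (between the pads) lies 19 mm behind it; z points along the fingers, y is the line along which they close (so a half turn about z gives the same grasp; the last joint's range is limited). The gripper opens to 85 mm and grips with 20 to 120 N. Pads are 22 mm wide; open, the fingers measure 114 mm over their backs; the gripper's body (76 mm by 85 mm) begins 54 mm behind the grasp point. The pads swing forward as they close: fully open they stand 13 mm farther back than shut.
Start: joints at [66.813, 18.392, -4.016, 83.108, 1.295, 78.541, -3.26], TCP at [0.264, -0.594, 0.231] pointing down, gripper open.
Joint ranges: [-163.93, 163.93], [-17.29, 119.83], [-79.2, 71.16], [3.27, 140.29], [-89.18, 269.18], [5.43, 117.66], [-154.24, 154.24]. Speed limits (degrees/s): [147.25, 147.25, 180, 180, 180, 180, 180].

## Interface

Orientations are given as [roll, pitch, yaw] about the fixed x, y, z axes, in that order (R = Rz(yaw) Ry(pitch) Rx(roll)).
In Python, from cell import read_state, read_camera, hand_in gives the robot as it stands.
- The arm moves only by the shell command python3 -m crank 'ROWS'. ROWS is text: rows parted by semicolons, each of 7 numbers parted by spaces: the shift along the tool's x, y, z as a fraction of full scale, then the turn, a rotation vector about the tool's x, y, z as a fraction of full scale, then the gripper's target within -1 to 1 (fully open at 1, half-way at 0, shut at -1). A call has 1 to 12 rows; each row is the pose to reach, as a shift and turn from the pose commanded when the call began, along the tool's axes at that moment; what a row does not reach only later rows make up. Full scale, the value 1, is 0.75 m for a shift and 2 rad for a turn. A row lasts 1/10 s, in which the tool goes at most 50 mm and 8.59 degrees, less where a joint would pass 70% of its speed; a pose out of reach is approached as far as the arm can. A call with a number of a shift or a turn outside -1 to 1 is refused whole. A call with a gripper value outside its range is refused whole. The fingers move at their own pace and stop on an object; the grip force is fixed at half the most. Time passes only in rows, so rows that repeat a pose let the fingers close. It gives the time, the measured TCP pose, the force, the opening and the grip force at its end, in the units of the state.
- read_state(): the state, without advancing time (a new reading comes with each control period).
- read_camera(name): name is "scene" or "top"; returns a dict with "pixels" (384x512x3 uint8, red, green, blue), "vfov" (degrees; the focal length in pixels is half the picture's height over the tangent of half this angle, whatever the lens; pixels are square), "cx", "cy" (the principal point, pixels), "T" (4x4, takes a point from camera to world coordinates). Camera axes: x right, y up, looking along -z (the intrinsics and any distortion apply to the point x, -y, -z); pixel columns grow to the right and rows downward; lengths in m; the calibration is good to about 2 mm. A picture is of the moment at which its call begins. There is no depth.
- hand_in(): hands the job in; it is judged then, once.
The state is a dict: "time_s": time; "qpos": joint angles; "qvel": joint speeds; "effort": joint torques, N m; "tool_pos": TCP position; "orientation": TCP orientation; "force": force on the tool from outside, world axes, zero at the start; "torque": the same for the moment, N m; "grip_width": finger opening in m; "finger_force": force on a finger pad.
Only numpy, scipy, OpenCV 4.12 (cv2) and the standard library are available. Lean on these libraries where they do the work, as an engineer would, in place of code of your own. Each camera call takes 0.05 s, during which the arm holds its last target. There are 200 camera calls.

## Working session

There is one attempt and no reset: what is moved stays moved. The work goes in short steps, Python scripts to look and compute and a shell command to move; the robot and the scene stay as the last step left them, time stands still between calls to the robot, and variables do not carry over. Pictures are saved under pics/ and viewed, at most 10 in all, crops included, and the job is handed in when it is done.

```bash
ls; mkdir -p pics
python3 - <<'E'
from cell import *
import cv2
s=read_state();print(s)
for n in("scene","top"):
    c=read_camera(n);print(n,{k:(v.tolist() if hasattr(v,'tolist') else v) for k,v in c.items() if k!="pixels"})
    cv2.imwrite(f"pics/{n}0.png",c["pixels"][:,:,::-1])
E
```

```text
pics
{'time_s': 0.0, 'qpos': array([66.81101303, 18.43933088, -4.01505761, 83.17428287,  1.29378672,
       78.54010919, -3.25950806]), 'qvel': array([-0.05574597, -0.09192318, -0.01639764, -0.06062697, -0.01342772,
        0.04825781,  0.13363446]), 'effort': array([-1.42617591e-04, -4.93589616e+01, -3.82412402e-01, -3.14335907e+01,
        1.28664274e-02,  1.14597371e-02, -1.34367926e-05]), 'tool_pos': array([ 0.26408764, -0.59335512,  0.23022577]), 'orientation': array([-1.79891449e+02,  4.65073417e-03,  2.39985274e+01]), 'force': array([ 0.55340792, -0.86893854,  0.38154776]), 'torque': array([ 0.00774167, -0.00260418, -0.00951557]), 'finger_force': 0.0, 'grip_width': 0.08553980588209097}
scene {'vfov': 43.389511991034226, 'cx': 251.2647887594487, 'cy': 192.68326450028812, 'T': [[0.7696399975428357, -0.4054559060824229, 0.49321372893011145, 1.2134365994804572], [0.6383285245028197, 0.4719142583318886, -0.6081394803736365, -0.8055129947326725], [0.013819152952227985, 0.7828808600329586, 0.6220181589035306, 0.9504594300945773], [0.0, 0.0, 0.0, 1.0]]}
top {'vfov': 52.33553873298261, 'cx': 253.49592905186748, 'cy': 188.27725332885856, 'T': [[-0.013604229397453189, 0.9906613849204409, -0.13566482731355267, 0.3922838380406948], [-0.9999074387146402, -0.013505209722459869, 0.0016502464908120446, 0.039653054104946364], [-0.00019734647078281154, 0.13567472033458178, 0.9907534160004211, 1.1930845817265587], [0.0, 0.0, 0.0, 1.0]]}
```

View pics/scene0.png

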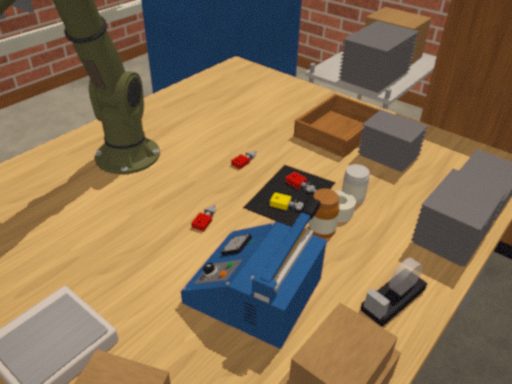

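View pics/top0.png

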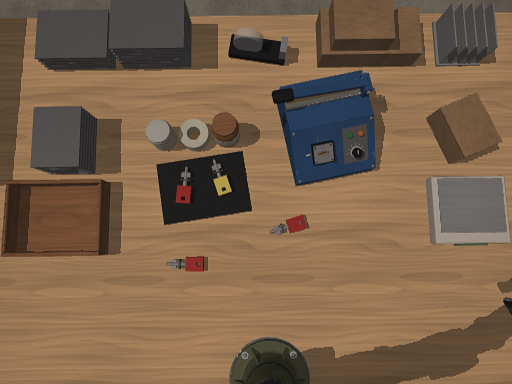

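Top picture: candidates that look like the red key are at (184,188) on the mat, (295,225) and (190,264) on the table; the yellow key is at (220,180). The base is at about (270,375), so the key at (184,188) is the farthest and the only red one on the mat. The switch is at (323,153) in top and (238,245) in scene.

```bash
cat > h.py <<'E'
import numpy as np,cv2
from cell import *
from scipy.spatial.transform import Rotation as R
def f(c): return 192/np.tan(np.radians(c["vfov"]/2))
def ray(c,u,v):
    d=np.array([(u-c["cx"])/f(c),-(v-c["cy"])/f(c),-1]);T=np.array(c["T"])
    return T[:3,3],T[:3,:3]@d
def tri(a,ua,b,ub):
    o1,d1=ray(a,*ua);o2,d2=ray(b,*ub)
    s=np.linalg.lstsq(np.c_[d1,-d2],o2-o1,rcond=None)[0]
    p,q=o1+s[0]*d1,o2+s[1]*d2
    return (p+q)/2,np.linalg.norm(p-q)
def onz(c,u,v,z):
    o,d=ray(c,u,v);return o+d*(z-o[2])/d[2]
def proj(c,p):
    T=np.array(c["T"]);q=T[:3,:3].T@(np.array(p)-T[:3,3]);return np.array([c["cx"]-f(c)*q[0]/q[2],c["cy"]+f(c)*q[1]/q[2]])
def crop(c,u,v,w=50,h=37,k=8):
    return cv2.resize(np.ascontiguousarray(c["pixels"][v:v+h,u:u+w,::-1]),(w*k,h*k),interpolation=cv2.INTER_CUBIC)
E
python3 - <<'E'
from h import *
t=read_camera("top");s=read_camera("scene")
im=np.vstack([np.hstack([crop(t,160,160),crop(s,275,165)]),np.hstack([crop(t,298,135),crop(s,212,225)])])
cv2.imwrite("pics/c1.png",im)
for n,c,(u,v,w,h) in(("top",t,(165,160,40,50)),("scene",s,(275,165,50,40))):
    p=c["pixels"][v:v+h,u:u+w].astype(int);m=((p[...,0]>110)&(p[...,1]<60)&(p[...,2]<60)).astype(np.uint8)
    ys,xs=np.nonzero(m);print(n,len(xs),xs.mean()+u,ys.mean()+v,cv2.minAreaRect(np.c_[xs+u,ys+v].astype(np.float32)))
E
```

```text
top 214 182.85046728971963 193.70560747663552 ((183.0, 194.0), (16.0, 14.0), 90.0)
scene 207 295.3526570048309 178.82608695652175 ((295.34613037109375, 178.76922607421875), (18.977312088012695, 12.899612426757812), 29.744882583618164)
```

View pics/c1.png

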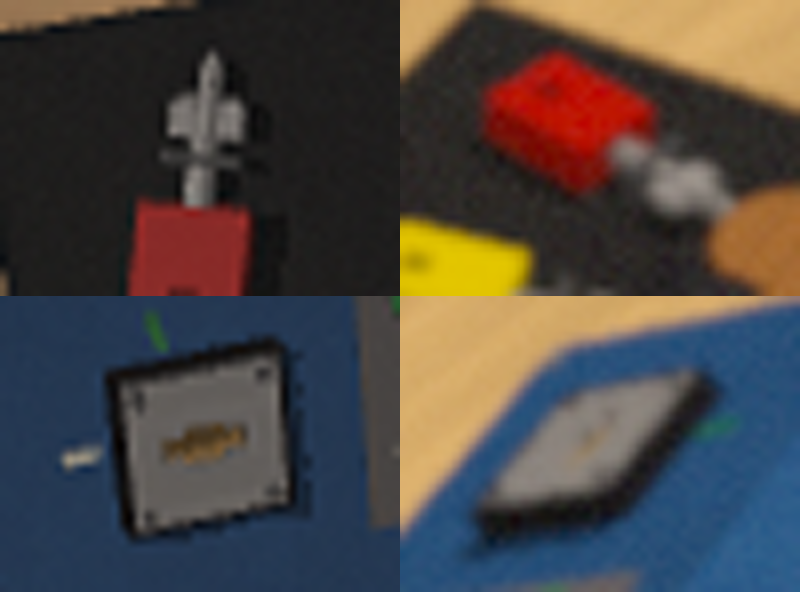

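The crop confirms the choice: red bow with its tip at about (185.9,166) in top, pointing away from the robot. The keyhole is at about (323,152.6) in top and (235,242) in scene. Next I measure both from the two views.

```bash
cat > m.py <<'E'
from h import *
from scipy.optimize import least_squares
def hull(c,box,fn):
    u,v,w,h=box;k=4
    p=cv2.resize(c["pixels"][v:v+h,u:u+w],(w*k,h*k),interpolation=cv2.INTER_LINEAR).astype(int)
    m=cv2.morphologyEx(fn(p).astype(np.uint8),cv2.MORPH_OPEN,np.ones((3,3)))
    cs=max(cv2.findContours(m,cv2.RETR_EXTERNAL,cv2.CHAIN_APPROX_NONE)[0],key=cv2.contourArea)
    q=cv2.convexHull(cs).reshape(-1,2).astype(float);q=(q+.5)/k-.5+[u,v]
    return q
def cen(q):
    m=cv2.moments(q.astype(np.float32)); return np.array([m["m10"]/m["m00"],m["m01"]/m["m00"]])
gray=lambda p:(p.max(2)-p.min(2)<30)&(p.mean(2)>75)
red=lambda p:(p[...,0]>80)&(p[...,1]<p[...,0]*.45)&(p[...,2]<p[...,0]*.45)
E
python3 - <<'E'
from m import *
t=read_camera("top");s=read_camera("scene")
qt=hull(t,(306,138,32,30),gray);qs=hull(s,(218,228,38,30),gray)
ct,cs=cen(qt),cen(qs);P,e=tri(t,ct,s,cs);print("switch",ct,cs,P,e,cv2.contourArea(qt.astype(np.float32)),cv2.contourArea(qs.astype(np.float32)))
a=np.radians(35)
def sw(p):
    Rm=R.from_euler('z',p[3]).as_matrix()@np.array([[np.cos(a),0,-np.sin(a)],[0,1,0],[np.sin(a),0,np.cos(a)]])
    return Rm,np.array(p[:3])
def cov(q):
    m=cv2.moments(q.astype(np.float32));return np.array([m["m10"]/m["m00"],m["m01"]/m["m00"],m["mu20"]/m["mu02"]*3,m["mu11"]/m["mu02"]*3])
def res(p):
    Rm,o=sw(p);C=[o+Rm@np.array([x,y,0])*.028 for x,y in((1,1),(1,-1),(-1,-1),(-1,1))]
    return np.r_[cov(np.array([proj(t,c) for c in C]))-cov(qt),cov(np.array([proj(s,c) for c in C]))-cov(qs)]
r=least_squares(res,[*P,.1]);print("fit",r.x,np.degrees(r.x[3]),r.fun.round(2))
print("keyhole by eye",tri(t,(323.2,152.6),s,(235.3,242.2)))
kt=cen(hull(t,(165,160,40,50),red))
ks=cen(hull(s,(275,165,50,40),red))
print("bow",kt,ks,tri(t,kt,s,ks),"at z.02 top",onz(t,*kt,.02))
print("tip",onz(t,185.9,166,.013),tri(t,(185.9,166),s,(275+730/8-.4,165+210/8-.4)))
print("collar",onz(t,160+203/8-.4,160+157/8-.4,.013),"front of bow top",onz(t,160+192/8-.4,160+203/8-.4,.02))
print("base of reds",onz(t,295,225,.01),onz(t,190,264,.01))
E
```

```text
switch [323.3177687  153.06277313] [235.07614901 242.39963716] [ 0.64012799 -0.16096933  0.1070981 ] 0.0024724497162023603 328.9375 215.3125
fit [ 0.63999742 -0.16086838  0.10710034  0.1       ] 5.729577951308233 [-0.35 -0.4   0.23  0.14 -0.48  0.1   1.22 -0.54]
keyhole by eye (array([ 0.64101704, -0.16068714,  0.1081674 ]), np.float64(0.0018877762123652299))
bow [182.9038821 194.0412097] [295.55657549 179.32917488] (array([0.53854137, 0.25177776, 0.01854521]), np.float64(0.00033574125835158944)) at z.02 top [0.53823333 0.25139975 0.02      ]
tip [0.62578022 0.2444051  0.013     ] (array([0.68917041, 0.28709369, 0.01583323]), np.float64(0.1493274469072754))
collar [0.5846682  0.24682777 0.013     ] front of bow top [0.56591678 0.24959013 0.02      ]
base of reds [ 0.4407583  -0.08600609  0.01      ] [0.32934631 0.22979251 0.01      ]
```

```bash
cat >> h.py <<'E'
def rel(pos,Rm,st=None):
    st=st or read_state();R0=R.from_euler('xyz',st["orientation"],degrees=True).as_matrix()
    d=R0.T@(np.array(pos)-st["tool_pos"])/.75;w=R.from_matrix(R0.T@Rm).as_rotvec()/2
    print("row"," ".join(f"{x:.4f}" for x in np.r_[d,w]),"| rows>=",int(np.ceil(max(np.linalg.norm(d)*15,np.degrees(np.linalg.norm(w)*2)/8.59))))
def eul(r,p,y): return R.from_euler('xyz',[r,p,y],degrees=True).as_matrix()
E
python3 - <<'E'
from m import *
t=read_camera("top");s=read_camera("scene")
qt=hull(t,(306,138,32,30),gray);qs=hull(s,(218,228,38,30),gray)
a=np.radians(35)
def cov(q):
    m=cv2.moments((q*100).astype(np.float32));return np.array([m["m10"]/m["m00"]/100,m["m01"]/m["m00"]/100,m["mu20"]/m["mu02"]*3,m["mu11"]/m["mu02"]*3])
def res(p):
    Rm=R.from_euler('z',p[3]).as_matrix()@np.array([[np.cos(a),0,-np.sin(a)],[0,1,0],[np.sin(a),0,np.cos(a)]])
    C=[p[:3]+Rm@np.array([x,y,0])*.028 for x,y in((1,1),(1,-1),(-1,-1),(-1,1))]
    return np.r_[cov(np.array([proj(t,c) for c in C]))-cov(qt),cov(np.array([proj(s,c) for c in C]))-cov(qs)]
r=least_squares(res,[.64,-.161,.107,.15],diff_step=1e-2);print(r.x,np.degrees(r.x[3]),r.fun.round(2))
# corner-based check: top bezel corners by eye
T=[(108,77),(282,45),(295,209),(130,241)]
W=[onz(t,298+x/8-.44,135+y/8-.44,.107+dz) for (x,y),dz in zip(T,(.018,.018,-.018,-.018))]
for i,j in((0,1),(3,2)):
    d=W[j]-W[i];print("yaw",np.degrees(np.arctan2(d[0],-d[1])),np.linalg.norm(d))
rel([.5,-.25,.32],eul(180,0,10))
E
```

```text
[ 0.63992864 -0.16084093  0.10723756  0.21007027] 12.036140135398977 [-0.37 -0.38  0.1   0.08 -0.46  0.03 -0.05 -0.08]
yaw 9.855968956973339 0.062331889739561566
yaw 10.339459212514525 0.06077725344602367
row 0.4735 -0.2910 -0.1184 -0.0001 0.0000 0.1222 | rows>= 9
```

```bash
python3 -m crank '0.4735 -0.291 -0.1184 0 0 0.1222 0.3;0.4735 -0.291 -0.1184 0 0 0.1222 0.3;0.4735 -0.291 -0.1184 0 0 0.1222 0.3;0.4735 -0.291 -0.1184 0 0 0.1222 0.3;0.4735 -0.291 -0.1184 0 0 0.1222 0.3;0.4735 -0.291 -0.1184 0 0 0.1222 0.3;0.4735 -0.291 -0.1184 0 0 0.1222 0.3;0.4735 -0.291 -0.1184 0 0 0.1222 0.3;0.4735 -0.291 -0.1184 0 0 0.1222 0.3;0.4735 -0.291 -0.1184 0 0 0.1222 0.3;0.4735 -0.291 -0.1184 0 0 0.1222 0.3;0.4735 -0.291 -0.1184 0 0 0.1222 0.3'
python3 - <<'E'
from h import *
rel([.45,.258,.18],eul(180,-40,-4.7))
print(read_state()["qpos"])
E
```

```text
time_s: 1.6
tool_pos: [0.499, -0.2517, 0.3197]
orientation: [180.0, 0.1, 9.8]
force: [0.1, -0.5, -0.4]
grip_width: 0.0555
finger_force: 0.0
row 0.0521 -0.6808 0.1860 -0.0441 0.3477 0.1218 | rows>= 11
[ 40.86527575   6.53547705 -18.48436804  87.62711271   2.12622075
  86.21572736 -57.80190579]
```

```bash
python3 -m crank '0.0521 -0.6808 0.186 -0.0441 0.3477 0.1218 0.4;0.0521 -0.6808 0.186 -0.0441 0.3477 0.1218 0.4;0.0521 -0.6808 0.186 -0.0441 0.3477 0.1218 0.4;0.0521 -0.6808 0.186 -0.0441 0.3477 0.1218 0.4;0.0521 -0.6808 0.186 -0.0441 0.3477 0.1218 0.4;0.0521 -0.6808 0.186 -0.0441 0.3477 0.1218 0.4;0.0521 -0.6808 0.186 -0.0441 0.3477 0.1218 0.4;0.0521 -0.6808 0.186 -0.0441 0.3477 0.1218 0.4;0.0521 -0.6808 0.186 -0.0441 0.3477 0.1218 0.4;0.0521 -0.6808 0.186 -0.0441 0.3477 0.1218 0.4;0.0521 -0.6808 0.186 -0.0441 0.3477 0.1218 0.4;0.0521 -0.6808 0.186 -0.0441 0.3477 0.1218 0.4'
python3 - <<'E'
from h import *
print(read_state()["qpos"])
k=R.from_euler('z',-4.7,degrees=True).as_matrix()
b=np.array([.5385,.2515,0])
rel(b+k@[-.03,0,.06],eul(180,-40,-4.7))
E
```

```text
time_s: 2.8
tool_pos: [0.5249, 0.0631, 0.1685]
orientation: [179.7, -39.5, -4.9]
force: [-0.1, 0.9, 0.6]
grip_width: 0.0595
finger_force: 0.0
[  -9.72064086  -17.22357525   -9.64745257  136.29595708   29.17184863
   27.23172642 -136.99811576]
row -0.1255 -0.2521 0.0827 0.0036 0.0043 -0.0013 | rows>= 5
```

Joint 2 is at its limit here, and joint 7 is on the wrong side for the later clockwise turn. I'll turn the grasp half round in two calls.

Run:
```python
from h import *
rel([.51,.254,.16],eul(180,-35,-4.7)@R.from_euler('z',-90,degrees=True).as_matrix())
```

```text
row -0.0393 -0.2518 -0.0190 0.0336 -0.0281 -0.7864 | rows>= 11
```

```bash
python3 -m crank '-0.0393 -0.2518 -0.019 0.0336 -0.0281 -0.7864 0.4;-0.0393 -0.2518 -0.019 0.0336 -0.0281 -0.7864 0.4;-0.0393 -0.2518 -0.019 0.0336 -0.0281 -0.7864 0.4;-0.0393 -0.2518 -0.019 0.0336 -0.0281 -0.7864 0.4;-0.0393 -0.2518 -0.019 0.0336 -0.0281 -0.7864 0.4;-0.0393 -0.2518 -0.019 0.0336 -0.0281 -0.7864 0.4;-0.0393 -0.2518 -0.019 0.0336 -0.0281 -0.7864 0.4;-0.0393 -0.2518 -0.019 0.0336 -0.0281 -0.7864 0.4;-0.0393 -0.2518 -0.019 0.0336 -0.0281 -0.7864 0.4;-0.0393 -0.2518 -0.019 0.0336 -0.0281 -0.7864 0.4;-0.0393 -0.2518 -0.019 0.0336 -0.0281 -0.7864 0.4;-0.0393 -0.2518 -0.019 0.0336 -0.0281 -0.7864 0.4'
python3 - <<'E'
from h import *
print(read_state()["qpos"])
k=R.from_euler('z',-4.7,degrees=True).as_matrix()
b=np.array([.5385,.2515,0])
rel(b+k@[-.03,0,.07],eul(180,-35,-4.7)@eul(0,0,180))
E
```

```text
time_s: 4.0
tool_pos: [0.5109, 0.2544, 0.1618]
orientation: [144.9, 0.0, 85.5]
force: [0.3, -0.1, -0.2]
grip_width: 0.06
finger_force: 0.0
[-20.2212698   -3.82510361 -24.20298839 123.98485643  38.10466466
  41.74692425 -74.23791097]
row -0.0007 -0.0728 0.0985 0.0008 0.0001 -0.7841 | rows>= 11
```

```bash
python3 -m crank '-0.0007 -0.0728 0.0985 0.0008 0 -0.7841 0.4;-0.0007 -0.0728 0.0985 0.0008 0 -0.7841 0.4;-0.0007 -0.0728 0.0985 0.0008 0 -0.7841 0.4;-0.0007 -0.0728 0.0985 0.0008 0 -0.7841 0.4;-0.0007 -0.0728 0.0985 0.0008 0 -0.7841 0.4;-0.0007 -0.0728 0.0985 0.0008 0 -0.7841 0.4;-0.0007 -0.0728 0.0985 0.0008 0 -0.7841 0.4;-0.0007 -0.0728 0.0985 0.0008 0 -0.7841 0.4;-0.0007 -0.0728 0.0985 0.0008 0 -0.7841 0.4;-0.0007 -0.0728 0.0985 0.0008 0 -0.7841 0.4;-0.0007 -0.0728 0.0985 0.0008 0 -0.7841 0.4;-0.0007 -0.0728 0.0985 0.0008 0 -0.7841 0.4'
python3 - <<'E'
from h import *
print(read_state()["qpos"])
k=R.from_euler('z',-4.7,degrees=True).as_matrix()
b=np.array([.5385,.2515,0])
rel(b+k@[.006,0,.016],eul(180,-35,-4.7)@eul(0,0,180))
t=read_camera("top");s=read_camera("scene")
cv2.imwrite("pics/g1.png",np.hstack([crop(t,150,150,60,60,6),crop(s,255,140,70,60,6)]))
E
```

```text
time_s: 5.2
tool_pos: [0.5082, 0.2546, 0.07]
orientation: [179.9, 35.0, 175.2]
force: [0.4, -0.3, 0.8]
grip_width: 0.0597
finger_force: 0.0
[-18.36161872   5.21041125 -27.79830545 128.49116448  54.96475536
  35.74502463  -3.16662632]
row 0.0016 -0.0009 0.0869 0.0003 0.0001 -0.0004 | rows>= 2
```

View pics/g1.png

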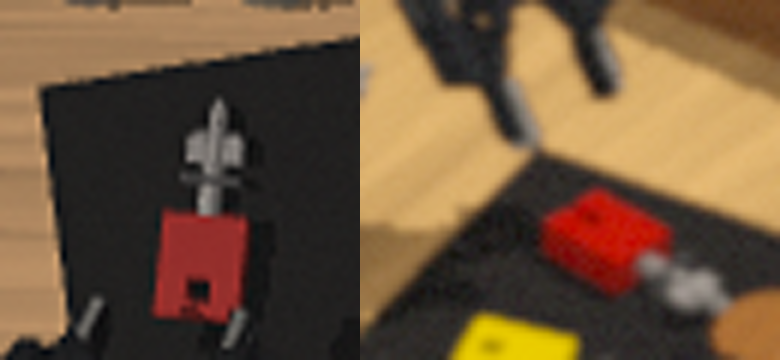

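The open fingers straddle the bow in both views (top fingertips at about (165,203) and (189,205), bow rear at about (183,202); the sideways offset fits parallax). Descending and closing.

```bash
python3 -m crank '0.001 0 0.05 0 0 0 0.4;0.001 0 0.075 0 0 0 0.4;0.001 0 0.087 0 0 0 0.4;0.001 0 0.087 0 0 0 0.4;0.001 0 0.087 0 0 0 0.4'
```

```text
time_s: 5.8
tool_pos: [0.5444, 0.2529, 0.0163]
orientation: [179.9, 35.0, 175.4]
force: [0.4, 0.2, 0.4]
grip_width: 0.0603
finger_force: 0.0
```

```bash
python3 -m crank '0 0 0 0 0 0 -1;0 0 0 0 0 0 -1;0 0 0 0 0 0 -1;0 0 0 0 0 0 -1;0 0 0 0 0 0 -1;0 0 0 0 0 0 -1'
python3 - <<'E'
from h import *
t=read_camera("top");s=read_camera("scene")
cv2.imwrite("pics/g2.png",np.hstack([crop(t,150,150,60,60,6),crop(s,255,140,70,60,6)]))
E
```

```text
time_s: 6.4
tool_pos: [0.5447, 0.2536, 0.0175]
orientation: [179.9, 35.1, 175.5]
force: [-3.9, -1.3, 7.0]
grip_width: 0.0398
finger_force: 61.1
```

View pics/g2.png

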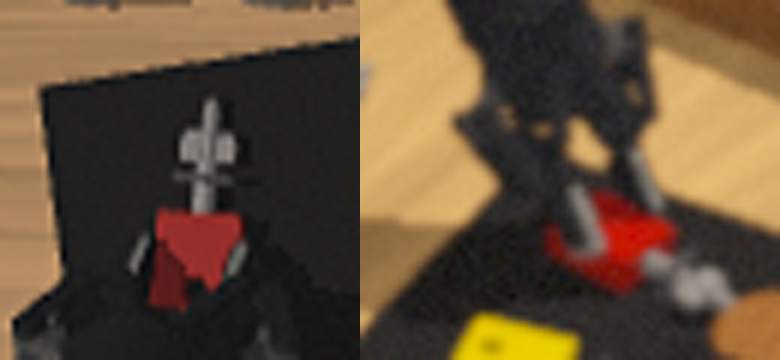

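The key is gripped (opening 40 mm, 61 N), with the tip at about (184.9,165.8) in top. Next I lift it and work out the pose above the switch.

```bash
cat >> h.py <<'E'
import json
def Rk(psi,turn=0): return R.from_euler('z',psi,degrees=True).as_matrix()@R.from_euler('y',55,degrees=True).as_matrix()@R.from_euler('x',turn,degrees=True).as_matrix()
def save(**k): json.dump({a:np.array(b).tolist() for a,b in k.items()},open("g.json","w"))
def load(): return {a:np.array(b) for a,b in json.load(open("g.json")).items()}
def tool_for(tip,Rkey):   # tool pose putting the key there
    g=load();Rt=Rkey@g["KR"].T;return np.array(tip)-Rt@g["tip"],Rt
E
python3 - <<'E'
from h import *
st=read_state();R0=R.from_euler('xyz',st["orientation"],degrees=True).as_matrix()
t=read_camera("top");tip=onz(t,184.9,165.8,.013);print("tip",tip,"dist from TCP",tip-st["tool_pos"])
k=R.from_euler('z',-4.5,degrees=True).as_matrix()
tip=st["tool_pos"]+k@[.081,0,0];tip[2]=.013;print(tip)
save(KR=R0.T@k,tip=R0.T@(tip-st["tool_pos"]))
rel([.48,.15,.25],R0,st)
E
```

```text
tip [0.62644741 0.24748363 0.013     ] dist from TCP [ 0.08173239 -0.00611546 -0.00448644]
[0.62546532 0.2472439  0.013     ]
row -0.1169 -0.1442 -0.2970 0.0000 0.0000 0.0000 | rows>= 6
```

```bash
python3 -m crank '-0.03 0 -0.044 0 0 0 -1;-0.0765 0 -0.109 0 0 0 -1;-0.0765 0 -0.109 0 0 0 -1;-0.1169 -0.1442 -0.297 0 0 0 -1;-0.1169 -0.1442 -0.297 0 0 0 -1;-0.1169 -0.1442 -0.297 0 0 0 -1;-0.1169 -0.1442 -0.297 0 0 0 -1;-0.1169 -0.1442 -0.297 0 0 0 -1;-0.1169 -0.1442 -0.297 0 0 0 -1'
python3 - <<'E'
from h import *
P=np.array([.640,-.161,.107]);n=-Rk(11)[:,0]
p,Rt=tool_for(P+.07*n,Rk(11));print(p,R.from_matrix(Rt).as_euler('xyz',degrees=True),read_state()["qpos"])
rel([.50,.0,.30],Rt);rel(p,Rt)
E
```

```text
time_s: 7.45
tool_pos: [0.4972, 0.1554, 0.2322]
orientation: [-178.6, 34.4, 175.4]
force: [0.6, -2.9, 0.1]
grip_width: 0.0398
finger_force: 61.0
[ 0.55858878 -0.17682474  0.23326527] [ 179.96067457  -19.88323345 -169.0326401 ] [-29.25629204 -17.2274998   -5.46403377 126.22047854  28.32768672
  47.72619363  35.11347147]
row -0.0679 -0.2077 -0.0581 -0.0290 0.4689 -0.1457 | rows>= 7
row -0.0977 -0.4332 0.0755 -0.0290 0.4689 -0.1457 | rows>= 7
```

```bash
python3 -m crank '-0.0679 -0.2077 -0.0581 -0.029 0.4689 -0.1457 -1;-0.0679 -0.2077 -0.0581 -0.029 0.4689 -0.1457 -1;-0.0679 -0.2077 -0.0581 -0.029 0.4689 -0.1457 -1;-0.0679 -0.2077 -0.0581 -0.029 0.4689 -0.1457 -1;-0.0679 -0.2077 -0.0581 -0.029 0.4689 -0.1457 -1;-0.0679 -0.2077 -0.0581 -0.029 0.4689 -0.1457 -1;-0.0679 -0.2077 -0.0581 -0.029 0.4689 -0.1457 -1;-0.0679 -0.2077 -0.0581 -0.029 0.4689 -0.1457 -1;-0.0679 -0.2077 -0.0581 -0.029 0.4689 -0.1457 -1'
python3 - <<'E'
from h import *
P=np.array([.640,-.161,.107]);n=-Rk(11)[:,0]
p,Rt=tool_for(P+.06*n,Rk(11));print(read_state()["qpos"])
rel(p,Rt)
E
```

```text
time_s: 8.35
tool_pos: [0.5017, 0.0052, 0.2945]
orientation: [179.6, -20.4, -168.3]
force: [0.2, 0.3, 0.1]
grip_width: 0.0401
finger_force: 61.0
[-22.00458851  14.79422017  20.90555427  84.12421313  -1.86663016
 102.17410948 100.72400211]
row -0.0631 -0.2536 0.0736 0.0008 -0.0046 0.0057 | rows>= 5
```

```bash
python3 -m crank '-0.0631 -0.2536 0.0736 0.0008 -0.0046 0.0057 -1;-0.0631 -0.2536 0.0736 0.0008 -0.0046 0.0057 -1;-0.0631 -0.2536 0.0736 0.0008 -0.0046 0.0057 -1;-0.0631 -0.2536 0.0736 0.0008 -0.0046 0.0057 -1;-0.0631 -0.2536 0.0736 0.0008 -0.0046 0.0057 -1;-0.0631 -0.2536 0.0736 0.0008 -0.0046 0.0057 -1;-0.0631 -0.2536 0.0736 0.0008 -0.0046 0.0057 -1'
python3 - <<'E'
from h import *
print(read_state()["qpos"])
t=read_camera("top");s=read_camera("scene")
P=np.array([.640,-.161,.107]);n=-Rk(11)[:,0]
st=read_state();g=load();R0=R.from_euler('xyz',st["orientation"],degrees=True).as_matrix()
tip=st["tool_pos"]+R0@g["tip"];print("tip model",tip,"top",proj(t,tip),"scene",proj(s,tip),"goal",P+.06*n)
cv2.imwrite("pics/h1.png",np.hstack([crop(t,295,125,50,60,8),crop(s,202,200,50,60,8)]))
E
```

```text
time_s: 9.05
tool_pos: [0.5638, -0.1745, 0.2283]
orientation: [179.8, -19.5, -168.9]
force: [0.1, 0.3, -1.0]
grip_width: 0.0397
finger_force: 61.0
[ -8.04708244  26.25235974  26.12566488  77.99491755  -2.22219031
  95.55198547 118.57710731]
tip model [ 0.60661495 -0.16547603  0.15980345] top [328.59226731 160.48329694] scene [222.88635137 221.67537229] goal [ 0.60621771 -0.16756661  0.15614912]
```

View pics/h1.png

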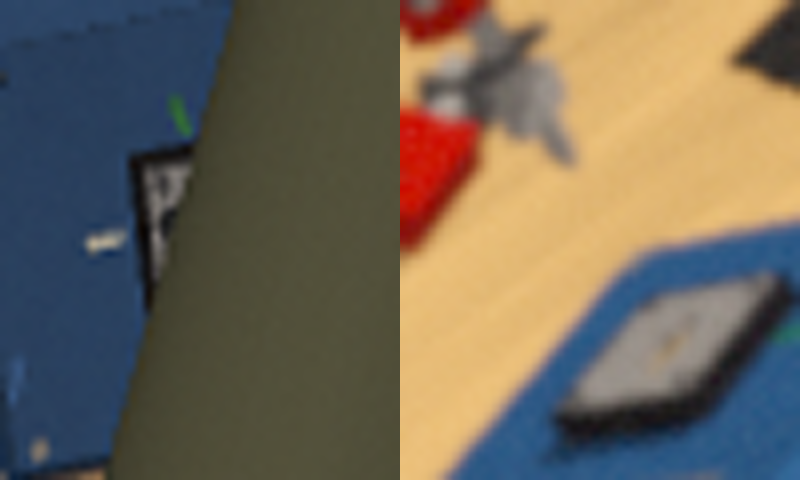

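Scene view: tip at about (222.8,219.8) and collar from (204.7,210.2) to (219.1,203.3), so the key looks pitched in the grip. The arm blocks the top view. I'll fit the key's pose in the hand (it moves in the fingers' plane) and check with an overlay.

```bash
cat > fit.py <<'E'
from h import *
from scipy.optimize import least_squares
def model():
    pts={"tip":(0,0,0)}
    for sgn in(-1,1):
        for z in(-.009,.009): pts[f"c{sgn}{z}"]=(-.0415,sgn*.015,z)
        for x in(-.06,-.112):
            for z in(-.01,.01): pts[f"b{sgn}{x}{z}"]=(x,sgn*.021,z)
        for x in(-.02,-.032): pts[f"l{sgn}{x}"]=(x,sgn*.014,0)
    return pts
def keypts(st,g,prm,local):
    d,sx,sz=prm;R0=R.from_euler('xyz',st["orientation"],degrees=True).as_matrix()
    KR=R.from_euler('y',d).as_matrix()@g["KR"]; tip=g["tip"]+np.array([sx,0,sz])
    return st["tool_pos"]+R0@(tip+KR@np.array(local)),KR,tip
E
python3 - <<'E'
from fit import *
st=read_state();g=load();s=read_camera("scene")
obs=[((0,0,0),(222.8,219.8)),((-.0415,.015,0),(219.1,203.3)),((-.0415,-.015,0),(204.7,210.2))]
def res(p): return np.concatenate([proj(s,keypts(st,g,p,l)[0])-o for l,o in obs])
for p in(np.zeros(3),least_squares(res,np.zeros(3)).x):
    print(np.degrees(p[0]),p[1:]*1000,res(p).round(1))
_,KR,tip=keypts(st,g,p,(0,0,0));print("tip in tool",tip,"was",g["tip"],"shaft in tool",KR[:,0])
np.save("prm.npy",p)
k=10;u,v=180,170;im=crop(s,u,v,70,60,k)
for l in model().values():
    q=(proj(s,keypts(st,g,p,l)[0])-[u,v]+.5)*k;cv2.circle(im,tuple(int(x) for x in q),3,(0,255,0),1)
cv2.imwrite("pics/o1.png",im)
E
```

```text
0.0 [0. 0.] [ 0.1  1.9 -1.8  1.2  6.   1.3]
-10.387476067706977 [ 2.34674512 -5.96507497] [-0.1 -0.1 -3.9 -0.   3.9  0.1]
tip in tool [-6.13289436e-02 -1.01261375e-05  4.42995716e-02] was [-6.36756887e-02 -1.01261375e-05  5.02646466e-02] shaft in tool [-9.08294374e-01 -6.80705989e-05  4.18331597e-01]
```

View pics/o1.png

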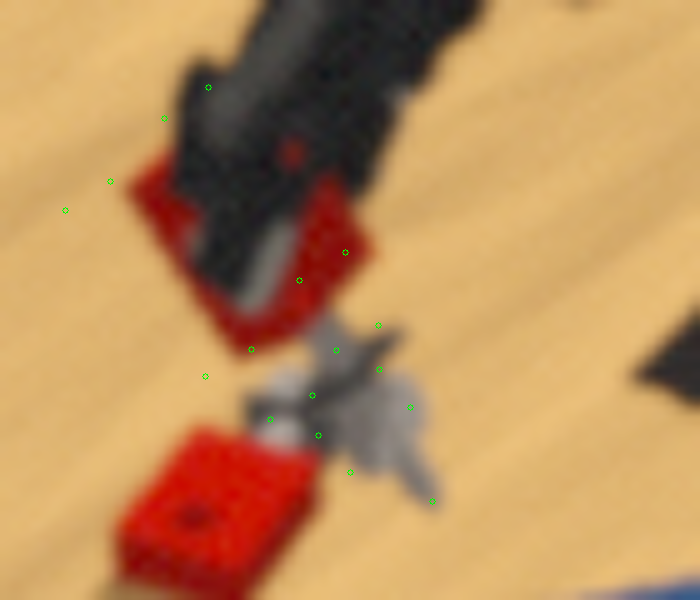

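The overlay is off: a stray red key lies behind at (200,220), and I mistook its shaft for the collar end. Refitting with the bow's corners: right (216.7,194), bottom (203.5,205.2), left (192.5,188), plus the tip (223.1,220).

Run:
```python
from fit import *
st=read_state();g=load();s=read_camera("scene")
obs=[((0,0,0),(223.1,220)),((-.06,.021,.01),(216.7,194)),((-.06,-.021,-.01),(203.5,205.2)),((-.112,-.021,-.01),(192.5,188))]
def res(p): return np.concatenate([proj(s,keypts(st,g,p,l)[0])-o for l,o in obs])
for p in(np.zeros(3),least_squares(res,np.zeros(3)).x):
    print(np.degrees(p[0]),p[1:]*1000,res(p).round(1))
_,KR,tip=keypts(st,g,p,(0,0,0));print("tip in tool",tip,"was",g["tip"],"shaft in tool",KR[:,0])
np.save("prm.npy",p)
k=10;u,v=180,170;im=crop(s,u,v,70,60,k)
for l in model().values():
    q=(proj(s,keypts(st,g,p,l)[0])-[u,v]+.5)*k;cv2.circle(im,tuple(int(x) for x in q),3,(0,255,0),1)
cv2.imwrite("pics/o2.png",im)
```

```text
0.0 [0. 0.] [-0.2  1.7  0.7  2.3 -1.   2.3 -1.6  1.8]
1.5741557927372738 [ 1.46709494 -5.89741037] [-0.1 -0.   1.4  0.4 -0.5  0.3 -0.8 -0.5]
tip in tool [-6.22085937e-02 -1.01261375e-05  4.43672362e-02] was [-6.36756887e-02 -1.01261375e-05  5.02646466e-02] shaft in tool [-8.01870228e-01 -6.80705989e-05  5.97498228e-01]
```

View pics/o2.png

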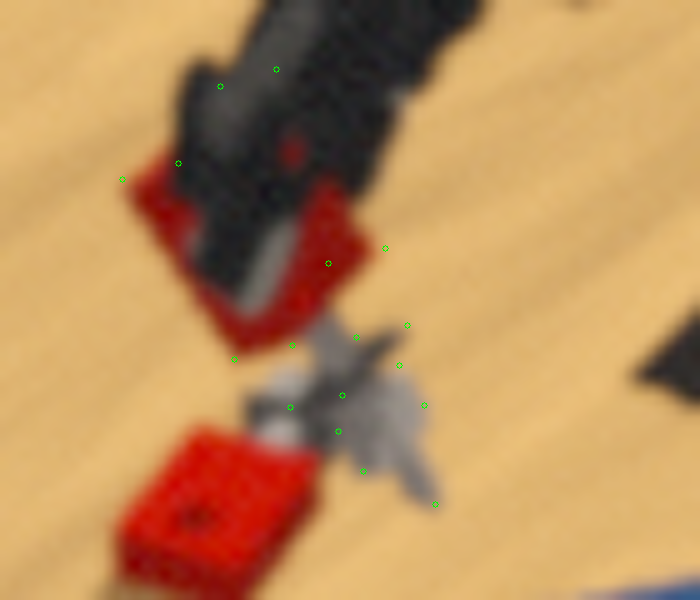

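The fit now matches: pitch about 1.6°, but a roughly 5 mm shift of unclear cause. With the shaft level at this spot the top camera can see the tip too, so I take one two-view check.

Run:
```python
from h import *
p,Rt=tool_for([.63,-.165,.22],R.from_euler('z',11,degrees=True).as_matrix());print(p);rel(p,Rt)
```

```text
[ 0.5504882  -0.18045553  0.22448644]
row 0.0167 -0.0045 0.0112 0.0006 -0.4769 0.0007 | rows>= 7
```

```bash
python3 -m crank '0.0167 -0.0045 0.0112 0 -0.4769 0 -1;0.0167 -0.0045 0.0112 0 -0.4769 0 -1;0.0167 -0.0045 0.0112 0 -0.4769 0 -1;0.0167 -0.0045 0.0112 0 -0.4769 0 -1;0.0167 -0.0045 0.0112 0 -0.4769 0 -1;0.0167 -0.0045 0.0112 0 -0.4769 0 -1;0.0167 -0.0045 0.0112 0 -0.4769 0 -1;0.0167 -0.0045 0.0112 0 -0.4769 0 -1;0.0167 -0.0045 0.0112 0 -0.4769 0 -1'
python3 - <<'E'
from fit import *
st=read_state();g=load();s=read_camera("scene");t=read_camera("top");p=np.load("prm.npy")
im=[]
for c in(t,s):
    q=proj(c,keypts(st,g,np.zeros(3),(-.02,0,0))[0]);u,v=(q-[20,25]).astype(int);a=crop(c,u,v,40,50,10);print(u,v)
    for pr,col in((np.zeros(3),(0,255,255)),(p,(0,255,0))):
        print([proj(c,keypts(st,g,pr,l)[0]).round(1) for l in((0,0,0),(-.0415,.015,0),(-.0415,-.015,0))])
        for l in model().values():
            q=(proj(c,keypts(st,g,pr,l)[0])-[u,v]+.5)*10;cv2.circle(a,tuple(int(x) for x in q),2,col,1)
    im.append(a)
cv2.imwrite("pics/o3.png",np.hstack(im))
E
```

```text
time_s: 10.15
tool_pos: [0.5505, -0.1813, 0.2246]
orientation: [179.9, 35.0, -169.0]
force: [1.0, 0.4, -0.1]
grip_width: 0.0398
finger_force: 61.0
314 129
[array([332.9, 146.6]), array([330.9, 163.5]), array([342.4, 161.1])]
[array([333.6, 148. ]), array([331.7, 164.8]), array([343.3, 162.4])]
202 179
[array([229.6, 206.9]), array([217.9, 197.9]), array([211.1, 204.9])]
[array([227.9, 205. ]), array([216.2, 195.6]), array([209.4, 202.6])]
```

View pics/o3.png

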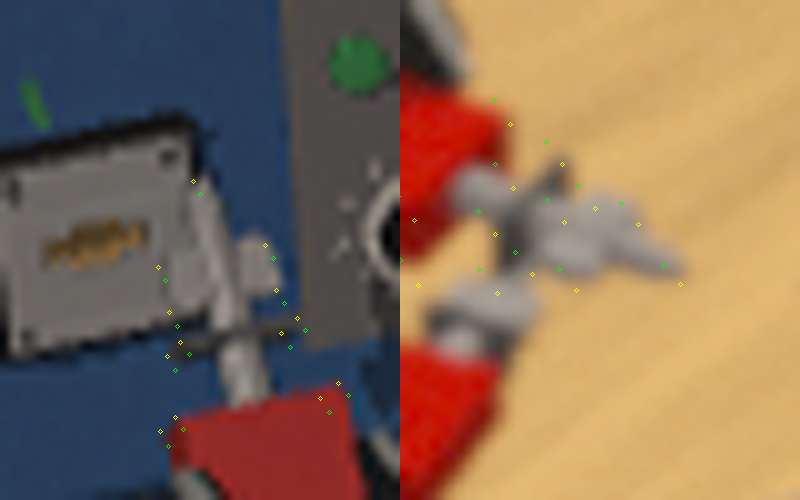

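Top: tip at about (334.0,146.5), collar ends (331.7,163.5) and (343.7,161.0). Scene: tip about (229.8,205.5). The pixel offsets hold in both orientations, so they are camera bias, not slip. I take each camera's bias out of the keyhole measurement to place it in the robot's frame.

Run:
```python
from fit import *
s=read_camera("scene");t=read_camera("top")
ot=np.array([1.05,-.05]);os_=np.array([.3,-1.7])
# keyhole: this top picture (96,242)/10; plate-centroids earlier
for kt in((314+9.6-.5,129+24.2-.5),(323.3,153.06)):
    ks=np.array((235.15,242.35))
    r=least_squares(lambda p:np.r_[proj(t,p)+ot-kt,proj(s,p)+os_-ks],[.64,-.16,.107],x_scale=.01)
    print(r.x,r.fun.round(2))
P=np.array(r.x);np.save("P.npy",P)
n=-Rk(11)[:,0]
for h in(.05,.01):
    p,Rt=tool_for(P+h*n,Rk(11));rel(p,Rt)
```

```text
[ 0.64088912 -0.15989437  0.10122607] [ 0.21  0.21  0.26 -0.02]
[ 0.64036574 -0.16004173  0.10095874] [ 0.05  0.05  0.07 -0.  ]
row -0.0119 0.0055 0.0300 -0.0001 0.4788 0.0008 | rows>= 7
row -0.0119 0.0054 0.0834 -0.0001 0.4788 0.0008 | rows>= 7
```

Run:
```python
from h import *
P=np.load("P.npy");n=-Rk(10)[:,0]
p,Rt=tool_for(P+.03*n,Rk(10));rel(p,Rt)
```

```text
row -0.0119 0.0068 0.0567 0.0011 0.4788 0.0098 | rows>= 7
```

```bash
python3 -m crank '-0.0119 0.0068 0 0.0011 0.2 0.0098 -1;-0.0119 0.0068 0 0.0011 0.4788 0.0098 -1;-0.0119 0.0068 0 0.0011 0.4788 0.0098 -1;-0.0119 0.0068 0 0.0011 0.4788 0.0098 -1;-0.0119 0.0068 0 0.0011 0.4788 0.0098 -1;-0.0119 0.0068 0 0.0011 0.4788 0.0098 -1;-0.0119 0.0068 0.03 0.0011 0.4788 0.0098 -1;-0.0119 0.0068 0.0567 0.0011 0.4788 0.0098 -1;-0.0119 0.0068 0.0567 0.0011 0.4788 0.0098 -1;-0.0119 0.0068 0.0567 0.0011 0.4788 0.0098 -1'
cat > q.py <<'E'
from h import *
import sys
# usage: q.py depth_mm turn_deg dx dy (switch-frame mm)
dep,turn,dx,dy=[float(a) for a in sys.argv[1:5]]
psi=10;P=np.load("P.npy");S=Rk(psi);n=-S[:,0];xs=S[:,2];ys=S[:,1]
st=read_state();g=load();R0=R.from_euler('xyz',st["orientation"],degrees=True).as_matrix()
tip=st["tool_pos"]+R0@g["tip"];e=tip-P;M=np.c_[xs,ys,n]
K=S.T@(R0@g["KR"])
print("tip in switch frame mm",(M.T@e*1000).round(1),"turn",R.from_matrix(K).as_rotvec(degrees=True).round(1),"force sw",(M.T@st["force"]).round(1),"torque",(M.T@st["torque"]).round(2),"qpos",st["qpos"].round(0))
p,Rt=tool_for(P-dep/1000*n+dx/1000*xs+dy/1000*ys,Rk(psi,turn));rel(p,Rt)
E
python3 q.py 5 0 0 0;python3 q.py 25 0 0 0
```

```text
time_s: 11.35
tool_pos: [0.5803, -0.1709, 0.1934]
orientation: [179.9, -20.0, -170.1]
force: [0.3, -0.6, 0.3]
grip_width: 0.0399
finger_force: 61.0
tip in switch frame mm [-1.5 -0.3 29.7] turn [0.1 0.1 0. ] force sw [ 0.3 -0.7  0.1] torque [-0.03 -0.38 -0.03] qpos [ -6.  29.  23.  77.  -3.  93. 116.]
row -0.0390 0.0004 0.0250 0.0006 -0.0007 -0.0004 | rows>= 1
tip in switch frame mm [-1.5 -0.3 29.7] turn [0.1 0.1 0. ] force sw [ 0.3 -0.7  0.1] torque [-0.03 -0.38 -0.03] qpos [ -6.  29.  23.  77.  -3.  93. 116.]
row -0.0608 0.0004 0.0404 0.0006 -0.0007 -0.0004 | rows>= 2
```

```bash
python3 -m crank '-0.012 0.0004 0.006 0 0 0 -1;-0.022 0.0004 0.013 0 0 0 -1;-0.032 0.0004 0.02 0 0 0 -1;-0.039 0.0004 0.025 0 0 0 -1;-0.039 0.0004 0.025 0 0 0 -1;-0.039 0.0004 0.025 0 0 0 -1'; python3 q.py 13 0 0 0
```

```text
time_s: 11.95
tool_pos: [0.6008, -0.1671, 0.1662]
orientation: [179.9, -19.9, -170.1]
force: [0.3, -0.6, -0.7]
grip_width: 0.0399
finger_force: 61.0
tip in switch frame mm [ 0.  -0.  -4.5] turn [0.1 0.  0. ] force sw [-0.3 -0.6 -0.6] torque [-0.03 -0.43  0.04] qpos [ -6.  33.  23.  76.  -4.  92. 116.]
row -0.0092 0.0001 0.0065 0.0009 -0.0001 -0.0006 | rows>= 1
```

No contact yet at 4.5 mm depth, so the nose is in the hole. Continuing to 13 mm, then 18 mm.

```bash
python3 -m crank '-0.0046 0 0.0032 0 0 0 -1;-0.0092 0.0001 0.0065 0 0 0 -1;-0.0092 0.0001 0.0065 0 0 0 -1;-0.0092 0.0001 0.0065 0 0 0 -1'; python3 q.py 19 0 0 0
```

```text
time_s: 12.35
tool_pos: [0.6057, -0.1661, 0.1593]
orientation: [179.9, -19.9, -170.1]
force: [-0.0, -0.6, -0.0]
grip_width: 0.0398
finger_force: 61.0
tip in switch frame mm [  0.1   0.1 -13.1] turn [ 0.1 -0.   0. ] force sw [-0.1 -0.6  0.1] torque [-0.01 -0.42  0.05] qpos [ -6.  34.  23.  75.  -4.  92. 116.]
row -0.0064 -0.0001 0.0047 0.0009 0.0000 -0.0005 | rows>= 1
```

```bash
python3 -m crank '-0.0032 0 0.0023 0 0 0 -1;-0.0064 -0.0001 0.0047 0 0 0 -1;-0.0064 -0.0001 0.0047 0 0 0 -1;-0.0064 -0.0001 0.0047 0 0 0 -1'; python3 q.py 24 0 0 0
```

```text
time_s: 12.75
tool_pos: [0.609, -0.1656, 0.1543]
orientation: [179.9, -19.9, -170.1]
force: [-0.6, -0.0, -0.7]
grip_width: 0.0398
finger_force: 61.0
tip in switch frame mm [  0.   0. -19.] turn [ 0.1 -0.   0. ] force sw [-0.9  0.1 -0.2] torque [ 0.01 -0.4   0.02] qpos [ -6.  34.  23.  75.  -4.  91. 116.]
row -0.0054 -0.0000 0.0038 0.0009 0.0000 -0.0006 | rows>= 1
```

```bash
python3 -m crank '-0.0018 0 0.0013 0 0 0 -1;-0.0036 0 0.0025 0 0 0 -1;-0.0054 0 0.0038 0 0 0 -1;-0.0054 0 0.0038 0 0 0 -1;-0.0054 0 0.0038 0 0 0 -1'; python3 q.py 29 0 0 0
```

```text
time_s: 13.25
tool_pos: [0.6118, -0.1651, 0.1503]
orientation: [179.9, -19.9, -170.1]
force: [0.1, 0.1, -1.3]
grip_width: 0.0398
finger_force: 61.0
tip in switch frame mm [  0.1   0.  -23.9] turn [ 0.1 -0.   0. ] force sw [-0.6  0.  -1.2] torque [-0.07 -0.39 -0.06] qpos [ -6.  35.  23.  75.  -4.  91. 116.]
row -0.0055 0.0000 0.0039 0.0009 0.0001 -0.0006 | rows>= 1
```

```bash
python3 -m crank '-0.0018 0 0.0013 0 0 0 -1;-0.0036 0 0.0026 0 0 0 -1;-0.0055 0 0.0039 0 0 0 -1;-0.0055 0 0.0039 0 0 0 -1;-0.0055 0 0.0039 0 0 0 -1'; python3 q.py 34 0 0 0
```

```text
time_s: 13.75
tool_pos: [0.6144, -0.1647, 0.1466]
orientation: [179.9, -19.9, -170.1]
force: [-1.3, 0.8, 2.2]
grip_width: 0.0399
finger_force: 61.2
tip in switch frame mm [  0.1  -0.  -28.5] turn [0.1 0.  0. ] force sw [0.3 1.  2.5] torque [ 0.03  0.15 -0.1 ] qpos [ -6.  35.  23.  75.  -5.  91. 116.]
row -0.0059 0.0000 0.0043 0.0010 -0.0001 -0.0007 | rows>= 1
```

```bash
python3 -m crank '-0.002 0 0.0014 0 0 0 -1;-0.004 0 0.0028 0 0 0 -1;-0.0059 0 0.0043 0 0 0 -1;-0.0059 0 0.0043 0 0 0 -1;-0.0059 0 0.0043 0 0 0 -1'; python3 q.py 39 0 0 0
```

```text
time_s: 14.25
tool_pos: [0.6175, -0.1641, 0.1419]
orientation: [179.9, -19.9, -170.1]
force: [-2.8, 0.9, 4.5]
grip_width: 0.0396
finger_force: 61.4
tip in switch frame mm [ -0.   -0.  -34.1] turn [0.1 0.  0. ] force sw [0.4 1.4 5.2] torque [ 0.24  0.64 -0.12] qpos [ -6.  36.  22.  74.  -5.  91. 116.]
row -0.0054 0.0001 0.0037 0.0010 -0.0000 -0.0006 | rows>= 1
```

Plunger force is rising as expected (5.2 N). Pressing home.

```bash
python3 -m crank '-0.002 0 0.0013 0 0 0 -1;-0.004 0 0.0026 0 0 0 -1;-0.0054 0 0.0037 0 0 0 -1;-0.0054 0 0.0037 0 0 0 -1;-0.0054 0 0.0037 0 0 0 -1'; python3 q.py 41 0 0 0;python3 q.py 40 20 0 0
```

```text
time_s: 14.75
tool_pos: [0.6183, -0.1642, 0.1408]
orientation: [179.9, -20.1, -170.2]
force: [-9.9, 1.4, 15.9]
grip_width: 0.0399
finger_force: 62.2
tip in switch frame mm [ -0.3  -0.3 -35.5] turn [ 0.2  0.2 -0. ] force sw [ 1.3  3.1 18.5] torque [ 0.61  2.8  -0.52] qpos [ -5.  36.  22.  74.  -5.  91. 116.]
row -0.0060 0.0004 0.0042 0.0014 -0.0020 -0.0011 | rows>= 1
tip in switch frame mm [ -0.3  -0.3 -35.5] turn [ 0.2  0.2 -0. ] force sw [ 1.3  3.1 18.5] torque [ 0.61  2.8  -0.52] qpos [ -5.  36.  22.  74.  -5.  91. 116.]
row -0.0047 -0.0016 0.0037 -0.1416 -0.0020 0.0990 | rows>= 3
```

Hard stop at an estimated 35.5 mm with 18 N. This may be the collar seating, given a depth bias of a few mm. I'll probe with a small turn and compare torque.

```bash
python3 -m crank '0 -0.0008 0 -0.047 -0.001 0.033 -1;0 -0.0012 0 -0.0944 -0.002 0.066 -1;0 -0.0016 0 -0.1416 -0.002 0.099 -1;0 -0.0016 0 -0.1416 -0.002 0.099 -1;0 -0.0016 0 -0.1416 -0.002 0.099 -1'; python3 q.py 40 40 0 0
```

```text
time_s: 15.25
tool_pos: [0.6184, -0.1678, 0.1404]
orientation: [167.9, -21.1, 177.7]
force: [-8.5, -2.2, 14.1]
grip_width: 0.0398
finger_force: 62.1
tip in switch frame mm [ -0.4  -2.5 -35.5] turn [20.  -0.  -0.1] force sw [ 0.9 -0.7 16.5] torque [0.62 2.53 0.26] qpos [  3.  40.  22.  69. -18.  98. 110.]
row -0.0044 0.0010 0.0041 -0.1430 0.0006 0.0994 | rows>= 3
```

Turned 20° with hardly any resistance, so the lugs are clear of the plate. Continuing the turn at the same press, correcting the sideways drift.

```bash
python3 q.py 35.5 30 0 0;python3 q.py 35.5 40 0 0
```

```text
tip in switch frame mm [ -0.4  -2.5 -35.5] turn [20.  -0.  -0.1] force sw [ 0.9 -0.7 16.5] torque [0.62 2.53 0.26] qpos [  3.  40.  22.  69. -18.  98. 110.]
row 0.0003 0.0020 0.0005 -0.0717 0.0005 0.0492 | rows>= 2
tip in switch frame mm [ -0.4  -2.5 -35.5] turn [20.  -0.  -0.1] force sw [ 0.9 -0.7 16.5] torque [0.62 2.53 0.26] qpos [  3.  40.  22.  69. -18.  98. 110.]
row 0.0005 0.0010 0.0007 -0.1430 0.0006 0.0994 | rows>= 3
```

```bash
python3 -m crank '0.0003 0.002 0.0005 -0.0717 0.0005 0.0492 -1;0.0005 0.001 0.0007 -0.143 0.0006 0.0994 -1;0.0005 0.001 0.0007 -0.143 0.0006 0.0994 -1;0.0005 0.001 0.0007 -0.143 0.0006 0.0994 -1;0.0005 0.001 0.0007 -0.143 0.0006 0.0994 -1'; python3 q.py 35.5 50 0 0;python3 q.py 35.5 60 0 0
```

```text
time_s: 15.75
tool_pos: [0.618, -0.167, 0.1403]
orientation: [156.0, -24.6, 166.0]
force: [-9.0, -4.4, 14.3]
grip_width: 0.0402
finger_force: 62.5
tip in switch frame mm [  0.2  -0.1 -35.4] turn [39.9 -0.1  0.1] force sw [ 0.3 -2.8 17.2] torque [1.13 2.15 0.71] qpos [ 11.  42.  21.  68. -31. 102. 103.]
row 0.0001 -0.0010 0.0003 -0.0715 0.0002 0.0511 | rows>= 2
tip in switch frame mm [  0.2  -0.1 -35.4] turn [39.9 -0.1  0.1] force sw [ 0.3 -2.8 17.2] torque [1.13 2.15 0.71] qpos [ 11.  42.  21.  68. -31. 102. 103.]
row 0.0003 -0.0021 0.0005 -0.1428 0.0001 0.1013 | rows>= 3
```

```bash
python3 -m crank '0.0001 -0.001 0.0003 -0.0715 0.0002 0.0511 -1;0.0003 -0.0021 0.0005 -0.1428 0.0001 0.1013 -1;0.0003 -0.0021 0.0005 -0.1428 0.0001 0.1013 -1;0.0003 -0.0021 0.0005 -0.1428 0.0001 0.1013 -1;0.0003 -0.0021 0.0005 -0.1428 0.0001 0.1013 -1'; python3 q.py 35.5 69 0 0;python3 q.py 35.5 78 0 0
```

```text
time_s: 16.25
tool_pos: [0.6174, -0.1678, 0.1398]
orientation: [144.7, -30.3, 154.8]
force: [-9.1, -6.1, 15.1]
grip_width: 0.04
finger_force: 63.0
tip in switch frame mm [  0.5   0.4 -35.5] turn [60.  -0.1  0.1] force sw [ 0.4 -4.4 18.1] torque [1.68 1.59 0.75] qpos [ 18.  43.  21.  72. -44. 103.  97.]
row -0.0000 -0.0015 0.0000 -0.0636 -0.0002 0.0461 | rows>= 2
tip in switch frame mm [  0.5   0.4 -35.5] turn [60.  -0.1  0.1] force sw [ 0.4 -4.4 18.1] torque [1.68 1.59 0.75] qpos [ 18.  43.  21.  72. -44. 103.  97.]
row 0.0001 -0.0024 0.0002 -0.1279 -0.0003 0.0913 | rows>= 3
```

```bash
python3 -m crank '0 -0.0015 0 -0.0636 0 0.0461 -1;0.0001 -0.0024 0.0002 -0.1279 0 0.0913 -1;0.0001 -0.0024 0.0002 -0.1279 0 0.0913 -1;0.0001 -0.0024 0.0002 -0.1279 0 0.0913 -1;0.0001 -0.0024 0.0002 -0.1279 0 0.0913 -1'; python3 q.py 35.5 84 0 0;python3 q.py 35.5 88 0 0
```

```text
time_s: 16.75
tool_pos: [0.6162, -0.1686, 0.1388]
orientation: [135.3, -37.0, 145.3]
force: [-11.1, -7.1, 15.3]
grip_width: 0.0398
finger_force: 63.3
tip in switch frame mm [  0.1   0.2 -35.5] turn [78.   0.   0.1] force sw [-1.2 -5.1 19.5] torque [2.01 1.13 0.84] qpos [ 23.  43.  20.  79. -54. 102.  91.]
row -0.0001 -0.0007 -0.0001 -0.0425 -0.0006 0.0305 | rows>= 1
tip in switch frame mm [  0.1   0.2 -35.5] turn [78.   0.   0.1] force sw [-1.2 -5.1 19.5] torque [2.01 1.13 0.84] qpos [ 23.  43.  20.  79. -54. 102.  91.]
row -0.0000 -0.0011 -0.0000 -0.0711 -0.0006 0.0506 | rows>= 2
```

```bash
python3 -m crank '0 -0.0007 0 -0.0425 -0.0006 0.0305 -1;0 -0.0007 0 -0.0425 -0.0006 0.0305 -1;0 -0.0011 0 -0.0711 -0.0006 0.0506 -1;0 -0.0011 0 -0.0711 -0.0006 0.0506 -1;0 -0.0011 0 -0.0711 -0.0006 0.0506 -1'; python3 q.py 35.5 92 0 0;python3 q.py 35.5 96 0 0
```

```text
time_s: 17.25
tool_pos: [0.6163, -0.1679, 0.1392]
orientation: [130.1, -41.1, 140.5]
force: [-9.5, -6.2, 16.7]
grip_width: 0.0399
finger_force: 66.1
tip in switch frame mm [  1.5   1.1 -35.3] turn [87.9 -0.1  0.2] force sw [ 1.  -4.4 19.7] torque [2.21 0.42 1.64] qpos [ 25.  43.  19.  83. -60. 100.  89.]
row -0.0009 -0.0020 -0.0008 -0.0284 -0.0007 0.0222 | rows>= 1
tip in switch frame mm [  1.5   1.1 -35.3] turn [87.9 -0.1  0.2] force sw [ 1.  -4.4 19.7] torque [2.21 0.42 1.64] qpos [ 25.  43.  19.  83. -60. 100.  89.]
row -0.0009 -0.0025 -0.0008 -0.0570 -0.0008 0.0423 | rows>= 1
```

```bash
python3 -m crank '-0.0004 -0.001 -0.0004 -0.0284 -0.0007 0.0222 -1;-0.0004 -0.001 -0.0004 -0.0284 -0.0007 0.0222 -1;-0.0004 -0.001 -0.0004 -0.0284 -0.0007 0.0222 -1'; python3 q.py 35.5 92 0 0 | cut -c1-200
```

```text
time_s: 17.55
tool_pos: [0.616, -0.1677, 0.1385]
orientation: [128.3, -43.0, 138.2]
force: [-8.2, -5.3, 15.1]
grip_width: 0.0397
finger_force: 64.1
tip in switch frame mm [  0.9   1.3 -35.7] turn [92.   0.1  0. ] force sw [ 1.3 -3.7 17.5] torque [2.2  0.36 1.35] qpos [ 26.  42.  19.  85. -63. 100.  88.]
row -0.0007 -0.0012 -0.0015 0.0001 -0.0005 -0.0001 | rows>= 1
```

```bash
python3 q.py 35.5 98 0.9 1.3 | tail -1; python3 -m crank '0 -0.0006 0 -0.0428 0 0.0317 -1;0 -0.0006 0 -0.0428 0 0.0317 -1;0 -0.0006 0 -0.0428 0 0.0317 -1;0 -0.0006 0 -0.0428 0 0.0317 -1'; python3 q.py 30 92 0 0
```

```text
row 0.0004 -0.0007 -0.0000 -0.0427 -0.0005 0.0300 | rows>= 1
time_s: 17.95
tool_pos: [0.616, -0.1673, 0.1382]
orientation: [125.5, -45.9, 135.3]
force: [-7.3, -4.8, 15.3]
grip_width: 0.0396
finger_force: 62.2
tip in switch frame mm [  1.2   1.6 -36. ] turn [98.1  0.1 -0. ] force sw [ 2.2 -3.4 17.2] torque [2.12 0.08 1.5 ] qpos [ 27.  42.  19.  89. -66.  99.  87.]
row 0.0053 -0.0009 -0.0064 0.0427 -0.0006 -0.0311 | rows>= 1
```

Torque plateaus at about 1.4 N m from 88° to 98° (it was 0.84 before), so the ON stop is reached and the grip is slipping. Easing the press, then opening.

```bash
python3 -m crank '0.0018 0 -0.0022 0.02 0 -0.015 -1;0.0036 0 -0.0043 0.02 0 -0.015 -1;0.0036 0 -0.0043 0.02 0 -0.015 -1'; python3 q.py 30 92 0 0|head -1; python3 -m crank '0 0 0 0 0 0 0.4;0 0 0 0 0 0 0.4;0 0 0 0 0 0 0.4;0 0 0 0 0 0 0.4;0 0 0 0 0 0 0.4'
```

```text
time_s: 18.25
tool_pos: [0.6158, -0.1681, 0.1383]
orientation: [127.0, -44.5, 136.3]
force: [2.5, 1.2, 3.2]
grip_width: 0.04
finger_force: 62.5
tip in switch frame mm [  0.8   0.6 -35.8] turn [95.3 -0.  -0.2] force sw [4.  0.7 1.1] torque [-0.39 -0.12  0.34] qpos [ 27.  42.  19.  87. -65.  99.  87.]
time_s: 18.75
tool_pos: [0.6143, -0.1684, 0.1374]
orientation: [127.2, -44.6, 136.2]
force: [-0.2, -0.0, -0.1]
grip_width: 0.0595
finger_force: 0.0
```

```bash
python3 -m crank '0 0 -0.04 0 0 0 0.4;0 0 -0.08 0 0 0 0.4;0 0 -0.13 0 0 0 0.4;0 0 -0.2 0 0 0 0.4;0 0 -0.26 0 0 0 0.4;0 0 -0.3 0 0 0 0.4;0 0 -0.3 0 0 0 0.4;0 0 -0.3 0 0 0 0.4'
python3 - <<'E'
from h import *
s=read_camera("scene");t=read_camera("top")
cv2.imwrite("pics/f1.png",np.hstack([crop(t,295,120,50,60,8),crop(s,202,190,50,60,8)]))
E
```

```text
time_s: 19.55
tool_pos: [0.5591, -0.3648, 0.2343]
orientation: [127.2, -44.6, 136.2]
force: [0.6, -0.0, -0.7]
grip_width: 0.06
finger_force: 0.0
```

View pics/f1.png

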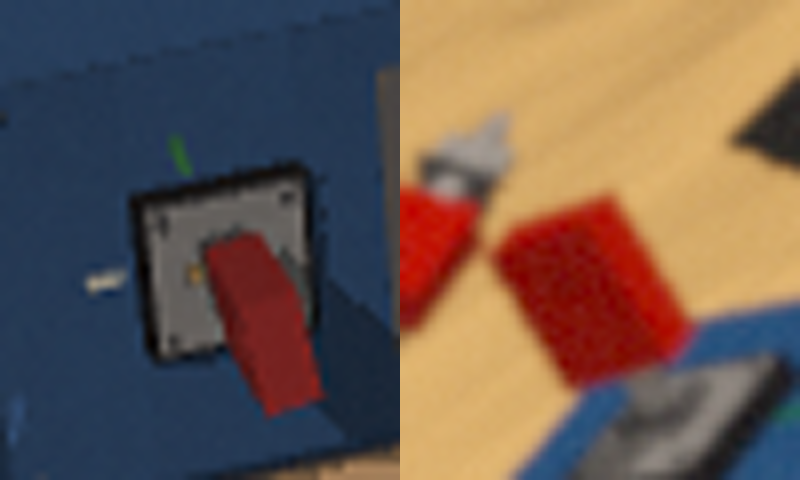

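The key stands by itself in the switch, turned with its collar near the plate: bow at top (328,161) and scene (227,226). I check the turn angle by fitting the bow's silhouette in both views.

Run:
```python
from m import *
from scipy.optimize import differential_evolution
s=read_camera("scene");t=read_camera("top");P=np.load("P.npy");S=Rk(10);M=np.c_[S[:,2],S[:,1],-S[:,0]]
B=[(t,(316,143,28,32),np.array([1.05,-.05])),(s,(213,210,30,32),np.array([.3,-1.7]))]
k=8;obs=[]
for c,(u,v,w,h),o in B:
    m=np.zeros((h*k,w*k),np.uint8);cv2.fillConvexPoly(m,((hull(c,(u,v,w,h),red)-[u,v]+.5)*k).astype(np.int32),1);obs.append(m);print(m.sum()/k/k)
def cost(p):
    turn,lx,ly,dep,dx,dy=p
    Rm=Rk(10,turn)@np.eye(3);Rm=R.from_rotvec(M@np.radians([lx,ly,0])).as_matrix()@Rm
    o=P+M@np.array([dx,dy,-dep])/1000;e=0
    for (c,(u,v,w,h),b),m in zip(B,obs):
        q=np.array([proj(c,o+Rm@np.array([x,y,z]))+b for x in(-.06,-.112) for y in(-.021,.021) for z in(-.01,.01)])
        f_=np.zeros_like(m);cv2.fillConvexPoly(f_,cv2.convexHull(((q-[u,v]+.5)*k).astype(np.int32)),1);e+=(f_!=m).sum()/k/k
    return e
for sd in(1,2,3):
    r=differential_evolution(cost,[(40,120),(-12,12),(-12,12),(28,44),(-3,3),(-3,3)],seed=sd,maxiter=80);print(r.x.round(1),r.fun)
for a in(60,70,75,80,85,90,95):
    r=differential_evolution(lambda q:cost([a,*q]),[(-12,12),(-12,12),(28,44),(-3,3),(-3,3)],seed=1,maxiter=40);print(a,r.fun.round(1),r.x.round(1))
```

```text
188.828125
358.84375
[79.5 -1.9 -2.1 37.7  2.1 -1.5] 63.546875
[80.7 -2.5  0.1 37.2 -0.7 -2.2] 62.203125
[80.4 -2.8  0.2 38.  -1.1 -2.6] 61.6875
60 117.3 [-3.4 -1.7 37.1  1.7 -2.9]
70 100.5 [-2.8  0.8 37.3 -2.1 -2. ]
75 77.7 [-2.   0.8 37.1 -1.6 -1.2]
80 62.5 [-2.7  0.6 37.6 -1.3 -2.5]
85 67.9 [-2.4 -0.8 38.4 -0.2 -2.1]
90 74.3 [-1.9 -1.2 37.7  0.9 -1.1]
95 84.3 [-1.6 -0.5 37.2  0.3 -1.1]
```

```bash
python3 -c "
from cell import *
print(hand_in())"
```

```text
the job is handed in; nothing more can be done
None
```

The job is handed in: the red key is trapped in the switch about 37.5 mm deep, turned about 80° from OFF. The torque levelled off as it does at the ON stop, though I couldn't read the rotor angle itself. The gripper is clear, and no move took it to the yellow key, jar, tin or label roll (not checked by a picture afterwards).

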